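# Draw the guide shaft out of its sleeve and lay it in the drying cradle

### The arm

A 6-joint arm with a two-finger parallel gripper is mounted at the origin on the work surface. World frame = base frame: x ahead of the robot, y to its left, z up, the work surface at z = 0. Lengths are in m, angles in degrees, forces in N, time in s.
With the tool pointing down it reaches from about 0.4 to 0.825 m from the base axis. Payload 7 kg.
Tool frame: the origin (TCP) lies midway between the tips of the shut fingers; the grasp point (between the pads) lies 19 mm behind it; z points along the fingers, y is the line along which they close (so a half turn about z gives the same grasp; the last joint's range is limited). The gripper opens to 88 mm and grips with 3 to 60 N. Pads are 19 mm wide; open, the fingers measure 130 mm over their backs; the gripper's body (78 mm by 193 mm) begins 47 mm behind the grasp point.
Start: joints at [-52.936, 20.546, 0.682, 0, -70.136, -16.507], TCP at [0.237, -0.632, 0.227] pointing down, gripper open.
Joint ranges: [-176.03, 176.03], [-82.01, 121.73], [-58.28, 71.71], [-173.87, 95.51], [-174.79, -0.11], [-173.66, 173.66]. Speed limits (degrees/s): [136.94, 136.94, 172.46, 180, 180, 180].

### API

Orientations are given as [roll, pitch, yaw] about the fixed x, y, z axes, in that order (R = Rz(yaw) Ry(pitch) Rx(roll)).
In Python, from plant import ctrl, viewer, close_job gives the robot as it stands. The module is installed in compiled form; this text tells all that it offers.
- The arm moves only by the tool step_arm, never from a script. Its argument "moves" is a list that holds one entry, the list of rows, each a list of 5 numbers: the shift along the world's x, y, z in cm, then the turn about the world's z in rad, then the finger opening in cm, from 0 to 8.76. In form: [[[tx, ty, tz, twist, grip], ...]]. A call has 1 to 10 rows; each row shifts and turns the commanded pose from where the row before left it; what a row does not reach is not made up. A row lasts 1/10 s, in which the tool goes at most 50 mm and 8.59 degrees, less where a joint would pass 70% of its speed; a pose out of reach is approached as far as the arm can. A call with a gripper value outside its range is refused whole. The fingers move at their own pace and stop on an object; the grip force is fixed at half the most. Time passes only in rows, so rows that do not move let the fingers close. It gives the time, the measured TCP pose, the force, the opening and the grip force at its end, in the units of the state.
- ctrl.get_obs(): the state, without advancing time (a new reading comes with each control period).
- viewer.snapshot(name): name is "scene" or "top" or "wrist"; returns (picture, depth): 400x640x3 uint8, blue, green, red; 400x640 float32, m along the optical axis (not along the pixel's ray), 0 where there is no reading.
- viewer.camera_info(name): a dict with "camera_matrix" (3x3 intrinsics, pixels), "eye" and "orientation" of the camera in the world. Camera axes: x right, y down, z forward; pixel columns grow to the right and rows downward; lengths in m; the calibration is good to about 2 mm. A picture is of the moment at which its call begins: read the wrist's pose just before it. camera_info takes no time and is no camera call; for the wrist camera it gives the pose at the moment of the call.
- close_job(): hands the job in; it is judged then, once.
The state is a dict: "clock": time; "joint_pos": joint angles; "qvel": joint speeds; "tau": joint torques, N m; "tool_pos": TCP position; "orientation": TCP orientation; "force": force on the tool from outside, world axes, zero at the start; "moment": the same for the moment, N m; "opening": finger opening in m; "gripper_force": force on a finger pad.
Only numpy, scipy, OpenCV 4.12 (cv2) and the standard library are available. Lean on these libraries where they do the work, as an engineer would, in place of code of your own. Each camera call takes 0.05 s, during which the arm holds its last target. There are 200 camera calls.

### The job

Draw the steel guide shaft all the way out of the feeder's horizontal sleeve, hand over hand in short pulls, since the black hood and the two blue guide forks leave little room to grip. Then lift it out of the forks and lay it gently, centred, in both V-notches of the drying cradle. Do not let the shaft touch the bench, and do not disturb the tube rack, the reagent bottle or the tip box.

Things in the scene. Friction and masses are not known exactly. Their poses are not given: they have to be found in the camera images.
- shaft_center (a point): centre of the loose stainless shaft, a round bar 16 mm in diameter, 200 mm long, 0.13 to 0.25 kg, with an orange band at the end that sticks out. Its x axis runs along it towards the orange end; its other axes mean nothing (it may roll). At the start 45 to 70 mm stick out of the sleeve, the rest is inside; it slides freely and is free when its centre is over 100 mm beyond the mouth
- sleeve_mouth (a point): on the shaft's axis at the mouth of the sleeve, the feeder's fixed horizontal tube, 100 mm above the bench. x is level and points out of the sleeve, the way to pull; z up. Tube 33 mm outside, bore 19 mm, 165 mm deep; it comes 45 mm out of a white housing (180 mm wide, 238 mm high, 130 mm long, further back). The feeder's place and heading vary; its 130 mm wide base plate lies 88 mm below the axis
- hood_edge (a point): middle of the lower front edge of the black hood above the sleeve mouth, 36 mm out from the mouth and 106 mm above the shaft's axis; axes as the mouth's. The hood is fixed, 150 mm wide across, 22 mm thick and runs back to the housing. A gripper that takes the shaft near the mouth must lean back from it: fingertips towards the mouth, body out along the pull
- fork1 (a point): on the shaft's axis in the first blue guide fork, 92 mm out from the mouth; axes as the mouth's. A fixed upright plate 8 mm thick and 80 mm wide across, with a slot 22 mm wide, open at the top, for the shaft; its top is 12 mm above the axis, the slot's floor 9 mm below, solid below that. Fingers holding the shaft cannot pass it: grip between mouth and fork1, or between fork1 and fork2
- fork2 (a point): the same point in the second fork, alike, 80 mm further out (172 mm from the mouth). With its tail just out of the sleeve the shaft lies safely on both forks and can be lifted straight up
- cradle: fixed drying cradle, origin on the bench under its middle, x along its length, z up. Grey base 150 x 60 x 10 mm with two 10 mm thick green V-notches, open upwards, at x = -55 and x = +55 mm; each V is 90 degrees, 37 mm wide at the top, which is 67 mm above the bench. A shaft lying in both has its axis along x, 60 mm above the bench, over the middle line. Either end may point either way.
- rack: bystander: loose black tube rack with capped tubes, 120 x 44 x 100 mm high, origin under its middle, x along its length; stands beside the cradle
- reagent: bystander: loose white reagent bottle, 68 mm in diameter and 155 mm high, origin under its middle; stands beside the feeder, on the side of +y of the sleeve mouth
- tipbox: bystander: loose blue box with a white lid, 114 x 79 x 55 mm high, origin under its middle, x along its length
There are look-alikes about, which are no part of the job. Of the things like the part that bears shaft_center, leave any that is purple or red; of the rest the smaller one is meant.

How it is judged:
By the outcome, as a careful person would: the job done as asked, in the order asked, and still so for the second after the job is handed in, with the robot touching nothing.
It also fails if it takes over 72 s, if anything falls off the work surface, if the arm or the gripper's body presses on something with over 40 N, if the wrist force passes 120 N, or if a joint passes its speed limit or range.

## Working session

There is one attempt and no reset: what is moved stays moved. The work goes in short steps, Python scripts to look and compute and a tool call to move; the robot and the scene stay as the last step left them, time stands still between calls to the robot, and variables do not carry over. Pictures are saved under pics/ and viewed, at most 10 in all, crops included, and the job is handed in when it is done.

Besides the shell and the picture viewer there is one more tool, called after ">>>" as name(argument=value, ...) on one line, values as JSON. step_arm: Moves the arm, as the interface text tells. Its arguments: {"type":"object","properties":{"moves":{"type":"array","items":{"type":"array","items":{"type":"array","items":{"type":"number"}}}}},"required":["moves"]}

```bash
mkdir -p pics; ls; python3 - <<'E'
from plant import ctrl, viewer
import cv2,numpy as np
print(ctrl.get_obs())
for n in ("scene","top"):
    p,d=viewer.snapshot(n); cv2.imwrite(f"pics/{n}0.png",p); np.savez(f"pics/{n}0.npz",p=p,d=d,**viewer.camera_info(n)); print(viewer.camera_info(n), (d>0).mean())
E
```

```text
pics
{'clock': 0.0, 'joint_pos': array([-5.29357314e+01,  2.05922790e+01,  6.33364006e-01, -1.95043110e-02,
       -7.01366954e+01, -1.65062240e+01]), 'qvel': array([-0.00560405, -0.07494295, -0.00221269, -0.01597026,  0.05674893,
        0.01326362]), 'tau': array([ 1.86380654e-03, -5.82712054e+01,  2.93066454e+01,  6.99733034e+00,
        7.14212714e-03, -2.26420320e-04]), 'tool_pos': array([ 0.23681712, -0.63156284,  0.225612  ]), 'orientation': array([ 1.79903120e+02, -9.58774356e-03, -1.59448590e+02]), 'force': array([-0.51224802, -0.40734307, -0.27990253]), 'moment': array([ 0.02889805,  0.01785326, -0.02732805]), 'gripper_force': 0.0, 'opening': 0.0875978967746864}
{'camera_matrix': array([[415.69247186,   0.        , 319.30887051],
       [  0.        , 415.69247186, 192.63755205],
       [  0.        ,   0.        ,   1.        ]]), 'eye': array([1.30606598, 0.02265592, 1.05908585]), 'orientation': array([-1.39623157e+02, -1.14881817e-01,  8.94611650e+01])} 0.996390625
{'camera_matrix': array([[420.62603555,   0.        , 312.8943501 ],
       [  0.        , 420.62603555, 201.09368166],
       [  0.        ,   0.        ,   1.        ]]), 'eye': array([0.38054203, 0.04448766, 1.21782787]), 'orientation': array([-172.41624193,   -0.42691161,  -88.79787431])} 0.9956171875
```

View pics/scene0.png

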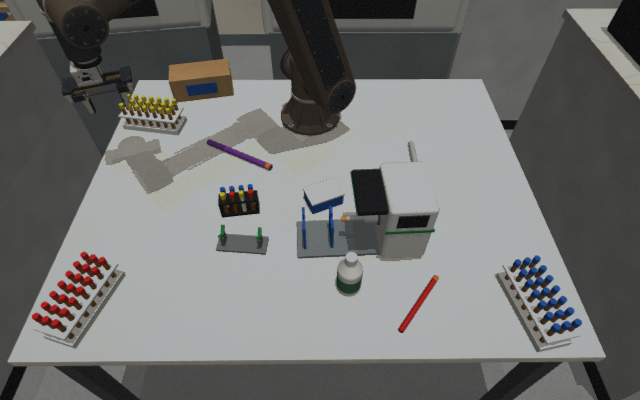

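View pics/top0.png

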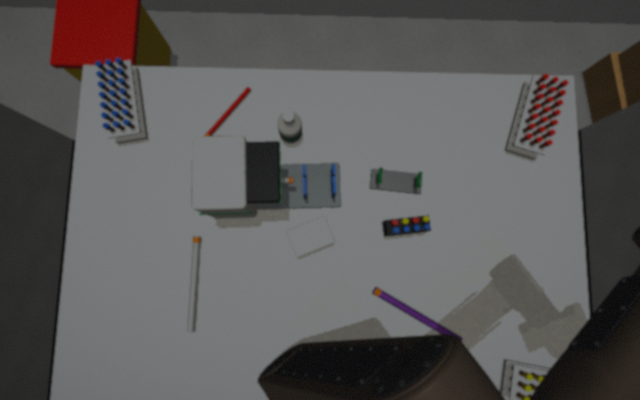

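The pictures show the feeder pulling towards -y (image left in scene, right in top). The orange tip of the sleeved shaft is at scene (345,218) / top (291,181). The forks are at scene x≈331 and 304, and the cradle's green Vs are at scene (222,232) and (260,235).

Candidates for the shaft:
- The grey bar at top (195,283): loose on the bench and larger.
- The purple bar at top (415,312): excluded by colour.
- The red bar at top (228,112): excluded by colour.
- The steel bar in the sleeve at top (291,181): this fits, being the smaller grey one in the sleeve.

I'll confirm it in a crop and measure.

```bash
cat > h.py <<'E'
import numpy as np, cv2
from scipy.spatial.transform import Rotation as Ro
def load(f):
    z=np.load(f); return z['p'],z['d'],z
def cloud(d,z):
    K=z['camera_matrix']; v,u=np.indices(d.shape)
    c=np.stack([(u-K[0,2])/K[0,0]*d,(v-K[1,2])/K[1,1]*d,d],-1)
    return c@Ro.from_euler('xyz',z['orientation'],degrees=True).as_matrix().T+z['eye']
def snap(n,f):
    from plant import viewer
    i=viewer.camera_info(n); p,d=viewer.snapshot(n); np.savez(f'pics/{f}.npz',p=p,d=d,**i); cv2.imwrite(f'pics/{f}.png',p); return p,d,i
def hsv(p): return cv2.cvtColor(p,cv2.COLOR_BGR2HSV)
E
python3 - <<'E'
from h import *
for n in ("scene","top"):
    p,d,z=load(f"pics/{n}0.npz"); W=cloud(d,z); H=hsv(p)
    def rep(name,m):
        k,l,st,_=cv2.connectedComponentsWithStats(m.astype(np.uint8),connectivity=8)
        for i in range(1,k):
            if st[i,4]<8: continue
            q=W[l==i]; print(n,name,st[i],np.round(np.median(q,0),4),np.round(np.percentile(q,2,0),4),np.round(np.percentile(q,98,0),4))
    h,s,v=H[...,0],H[...,1],H[...,2]
    roi=np.abs(W[...,1])<.45
    rep('orange',(h>4)&(h<16)&(s>150)&(v>120)&roi&(W[...,0]>.2)&(W[...,2]>-.05)&(W[...,2]<.2))
    rep('blue',(h>100)&(h<118)&(s>130)&(v>60)&roi&(W[...,0]>.25))
    rep('green',(h>55)&(h<90)&(s>120)&roi&(W[...,0]>.25))
    rep('hood',(v<40)&roi&(W[...,0]>.3)&(W[...,2]>.15)&(W[...,2]<.3)&(W[...,1]>0))
p,d,z=load("pics/scene0.npz")
a=cv2.resize(p[160:270,190:450],None,fx=3,fy=3,interpolation=cv2.INTER_CUBIC); cv2.imwrite('pics/crop1.png',a)
W=cloud(d,z); g=W[50:115,55:140].reshape(-1,3)
g=g[(np.linalg.norm(g[:,:2]-[.237,-.632],axis=1)<.16)&(g[:,2]>.2)]
R=Ro.from_euler('z',-159.45,degrees=True).as_matrix()
t=(g-[.237,-.632,.2256])@R
for zz in np.arange(0,.3,.015):
    q=t[(t[:,2]>=zz)&(t[:,2]<zz+.015)]
    if len(q)>3: print(round(zz,3),len(q),np.round(np.percentile(q[:,:2],[2,98],axis=0),3).tolist())
E
```

```text
scene orange [265 163   5   5  17] [ 0.2961 -0.1483  0.019 ] [ 0.2843 -0.155   0.0123] [ 0.3005 -0.1406  0.0214]
scene orange [343 219   4   2   8] [0.593  0.1035 0.1014] [0.592  0.0991 0.0982] [0.5948 0.1079 0.1039]
scene orange [433 276   5   5  15] [0.7345 0.3561 0.0139] [0.7287 0.35   0.0087] [0.7402 0.362  0.0168]
scene blue [239 185   4   5  17] [ 0.4675 -0.2078  0.0991] [ 0.4594 -0.2144  0.0927] [ 0.4709 -0.2044  0.1044]
scene blue [248 184   4   5  17] [ 0.4629 -0.1806  0.1001] [ 0.4556 -0.1872  0.0947] [ 0.4699 -0.1762  0.1041]
scene blue [220 187   5   5  19] [ 0.4733 -0.2643  0.0985] [ 0.4636 -0.2703  0.0912] [ 0.4796 -0.2586  0.1035]
scene blue [230 186   4   5  18] [ 0.4692 -0.236   0.0997] [ 0.4626 -0.2413  0.0905] [ 0.4763 -0.2311  0.1029]
scene blue [311 197  32  51 315] [0.4877 0.0634 0.0302] [0.4561 0.0093 0.0049] [0.6296 0.1023 0.1134]
scene blue [302 208   4  41  71] [ 0.6288 -0.0147  0.1071] [ 0.5586 -0.0186  0.015 ] [ 0.6352 -0.011   0.1147]
scene green [218 226   6  12  41] [ 0.5993 -0.2548  0.0592] [ 0.5865 -0.2609  0.0485] [ 0.6254 -0.2513  0.0671]
scene gree
[... 1385 characters left out ...]
.0 49 [[-0.016, -0.061], [0.011, 0.058]]
0.015 59 [[-0.015, -0.061], [0.009, 0.058]]
0.03 66 [[-0.015, -0.063], [-0.0, 0.061]]
0.045 33 [[-0.016, -0.064], [0.004, 0.062]]
0.06 65 [[-0.042, -0.09], [0.008, 0.087]]
0.075 301 [[-0.042, -0.085], [0.026, 0.083]]
0.09 339 [[-0.042, -0.096], [0.023, 0.091]]
0.105 603 [[-0.039, -0.095], [0.034, 0.093]]
0.12 124 [[-0.026, -0.018], [0.019, 0.048]]
0.135 101 [[-0.026, -0.018], [0.012, 0.047]]
0.15 113 [[-0.042, -0.018], [0.013, 0.048]]
0.165 221 [[-0.04, -0.036], [0.008, 0.047]]
0.18 52 [[-0.047, -0.043], [-0.014, 0.033]]
0.195 174 [[-0.048, -0.043], [-0.015, 0.039]]
0.21 137 [[-0.049, -0.031], [-0.022, 0.04]]
0.225 24 [[-0.05, -0.01], [-0.034, 0.031]]
```

View pics/crop1.png

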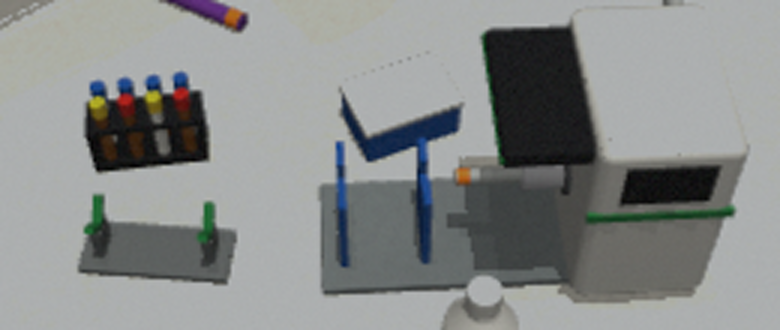

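The crop confirms it: the orange-banded tip at crop (462,176) sits in the sleeve under the hood, between the mouth and fork1. I'll go above the forks, turned for the grip, and measure the gripper's profile against the hood.

>>> step_arm(moves=[[[2.33,4.07,0.2,0.081,8.7],[2.33,4.07,0.2,0.081,8.7],[2.33,4.07,0.2,0.081,8.7],[2.33,4.07,0.2,0.081,8.7],[2.33,4.07,0.2,0.081,8.7],[2.33,4.07,0.2,0.081,8.7],[2.33,4.07,0.2,0.081,8.7],[2.33,4.07,0.2,0.081,8.7],[2.33,4.07,0.2,0.081,8.7],[2.33,4.07,0.2,0.081,8.7]]])

```text
clock: 1.1
tool_pos: [0.4704, -0.2231, 0.2466]
orientation: [180.0, 0.0, -112.8]
force: [0.6, -1.5, 0.8]
opening: 0.0867
gripper_force: 0.0
```

>>> step_arm(moves=[[[2.33,4.07,0,0.081,8.7],[2.33,4.07,0,0.081,8.7],[2.33,4.07,0,0.081,8.7],[2.33,4.07,0,0.081,8.7],[2.33,4.07,0,0.081,8.7],[0,0,0,0,8.7]]])

```text
clock: 1.7
tool_pos: [0.5885, -0.0173, 0.2454]
orientation: [180.0, 0.0, -89.5]
force: [-0.7, -0.5, -0.9]
opening: 0.0871
gripper_force: 0.0
```

```bash
python3 - <<'E'
from h import *
from plant import ctrl
o=ctrl.get_obs(); print(o['clock'],o['tool_pos'],o['orientation'],o['joint_pos'])
p,d,z=snap('scene','s1'); p2,d2,z2=snap('wrist','w1'); print(z2)
W=cloud(d,z); t=W-o['tool_pos']
m=(np.abs(t[...,0])<.15)&(np.abs(t[...,1])<.15)&(t[...,2]>-.01)&(t[...,2]<.4)
g=t[m]
for zz in np.arange(0,.32,.01):
    q=g[(g[:,2]>=zz)&(g[:,2]<zz+.01)]
    if len(q)>3: print(round(zz,3),len(q),np.round([q[:,1].min(),np.percentile(q[:,1],3),np.percentile(q[:,1],97),q[:,1].max()],3),np.round(np.percentile(q[:,0],[2,98]),3))
cv2.imwrite('pics/s1w1.png',np.hstack([cv2.resize(p[60:280,230:480],(400,352)),cv2.resize(p2,(400,250+102))]))
E
```

```text
1.7 [ 0.58847824 -0.01733256  0.24541431] [ 1.79955519e+02  2.20400899e-03 -8.94525817e+01] [ 1.73158814e+01  1.18329158e+01 -8.89875633e+00 -1.59735640e-02
 -6.93102827e+01 -1.67628132e+01]
{'camera_matrix': array([[337.05428604,   0.        , 321.48397765],
       [  0.        , 337.05428604, 199.75557485],
       [  0.        ,   0.        ,   1.        ]]), 'eye': array([ 0.58733468, -0.09638149,  0.40351748]), 'orientation': array([ 1.63509777e+02, -1.02520343e-01, -1.79582772e+02])}
0.0 19 [-0.008 -0.008  0.012  0.012] [0.05  0.061]
0.01 22 [-0.01 -0.01  0.01  0.01] [0.058 0.061]
0.02 20 [-0.01 -0.01  0.01  0.01] [0.059 0.062]
0.03 4 [-0.01  -0.009  0.004  0.005] [0.062 0.063]
0.06 45 [-0.038 -0.035  0.037  0.04 ] [0.087 0.091]
0.07 102 [-0.037 -0.035  0.037  0.04 ] [-0.001  0.091]
0.08 97 [-0.036 -0.033  0.038  0.04 ] [-0.024  0.093]
0.09 84 [-0.038 -0.037  0.04   0.04 ] [0.051 0.097]
0.1 528 [-0.038 -0.035  0.037  0.04 ] [0.038 0.098]
0.11 91 [-0.036 -0.025  0.029  0.038] [0.026 0.097]
0.12 60 [-0.02  -0.02   0.022  0.022] [0.048 0.052]
0.13 63 [-0.021 -0.019  0.022  0.024] [
[... 209 characters left out ...]
 [0.013 0.038]
0.19 91 [-0.044 -0.042  0.04   0.045] [0.013 0.047]
0.2 144 [-0.044 -0.041  0.044  0.045] [0.012 0.048]
0.21 140 [-0.045 -0.04   0.043  0.045] [0.011 0.047]
0.22 140 [-0.045 -0.041  0.043  0.045] [0.013 0.047]
0.23 153 [-0.044 -0.04   0.043  0.045] [0.013 0.048]
0.24 154 [-0.045 -0.04   0.043  0.045] [0.011 0.048]
0.25 159 [-0.045 -0.042  0.043  0.045] [0.012 0.047]
0.26 163 [-0.046 -0.041  0.043  0.045] [0.013 0.047]
0.27 163 [-0.045 -0.04   0.043  0.045] [0.011 0.048]
0.28 178 [-0.044 -0.041  0.042  0.045] [0.013 0.047]
0.29 169 [-0.043 -0.04   0.043  0.045] [0.014 0.047]
0.3 150 [-0.046 -0.04   0.044  0.047] [0.014 0.048]
0.31 166 [-0.046 -0.039  0.043  0.047] [0.018 0.049]
```

View pics/s1w1.png

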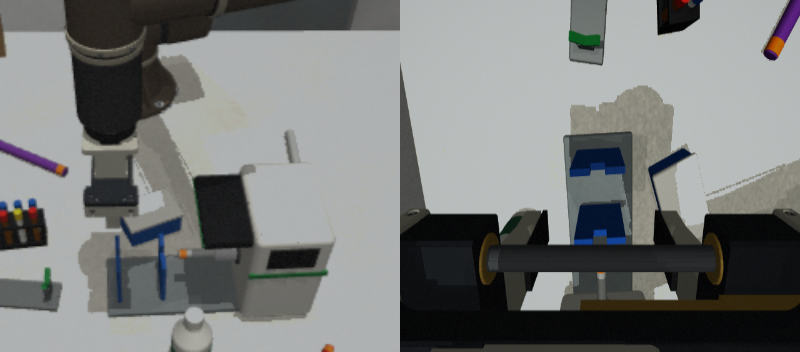

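The scene crop shows the open gripper above the forks. A narrow neck sits between the body and the flange, so the hood's edge can fit into it. The wrist view shows both fork tops and the orange tip at (600,275). Next I measure the neck gap, the shaft axis from the fork edges, the tip and the reagent bottle.

```bash
python3 - <<'E'
from h import *
T=np.array([.58848,-.01733,.2454])
p,d,z=load('pics/s1.npz'); W=cloud(d,z); t=W-T
g=t[(np.abs(t[...,0])<.15)&(np.abs(t[...,1])<.15)]
for zz in np.r_[np.arange(.104,.126,.002),np.arange(.14,.162,.002)]:
    q=g[(g[:,2]>=zz)&(g[:,2]<zz+.002)]
    if len(q): print(round(zz,3),len(q),np.round([q[:,1].min(),q[:,1].max(),q[:,0].min(),q[:,0].max()],3))
for n in ('w1','s1','top0'):
    p,d,z=load(f'pics/{n}.npz'); W=cloud(d,z); H=hsv(p); h,s,v=[H[...,i] for i in range(3)]
    x,y,zz=[W[...,i] for i in range(3)]
    P=lambda l,m: print(n,l,m.sum(),*[np.round(np.percentile(W[m],q,0),4) for q in (2,50,98)]) if m.sum()>3 else None
    box=(x>.5)&(x<.68)&(y>-.06)&(y<.13)
    blue=(h>100)&(h<122)&(s>100)&box&(zz>.1)&(zz<.12)
    P('fork2',blue&(y<.02)); P('fork1',blue&(y>.03))
    P('tip',(h>3)&(h<18)&(s>110)&box&(zz>.09)&(zz<.115))
    P('shaft',(s<60)&box&(zz>.1)&(zz<.115)&(y>.07)&(np.abs(x-.588)<.02))
    P('reagent',(x>.63)&(x<.82)&(y>.0)&(y<.25)&(zz>.12)&(zz<.165)&(v>60)&(s<90))
    P('reagbody',(x>.63)&(x<.82)&(y>.0)&(y<.2)&(zz>.03)&(zz<.165))
    P('hoodfront',(v<45)&(y>.1)&(y<.16)&(zz>.2)&(zz<.24)&(np.abs(x-.588)<.08))
E
```

```text
0.104 47 [-0.038  0.04   0.006  0.098]
0.106 240 [-0.038  0.04   0.011  0.098]
0.108 198 [-0.038  0.04   0.006  0.099]
0.11 30 [-0.036  0.038  0.048  0.097]
0.112 13 [-0.023  0.021  0.048  0.052]
0.114 15 [-0.023  0.024  0.029  0.053]
0.116 24 [-0.023  0.024  0.021  0.052]
0.118 9 [-0.02   0.024  0.035  0.053]
0.12 12 [-0.02   0.017  0.05   0.051]
0.122 15 [-0.018  0.022  0.048  0.053]
0.124 11 [-0.02   0.019  0.047  0.052]
0.126 9 [-0.015  0.022  0.05   0.051]
0.14 14 [-0.019  0.024  0.011  0.052]
0.142 12 [-0.021  0.022  0.049  0.051]
0.144 9 [-0.019  0.011  0.049  0.052]
0.146 14 [-0.019  0.022  0.05   0.052]
0.148 13 [-0.021  0.022  0.02   0.052]
0.15 18 [-0.021  0.015  0.022  0.052]
0.152 17 [-0.018  0.024  0.023  0.051]
0.154 21 [-0.036  0.036  0.048  0.053]
0.156 20 [-0.036  0.038  0.011  0.052]
0.158 25 [-0.034  0.038  0.011  0.052]
0.16 21 [-0.038  0.038  0.01   0.052]
w1 fork2 765 [ 0.5534 -0.0209  0.1008] [ 0.6028 -0.0166  0.1115] [ 0.6306 -0.0104  0.1133]
w1 fork1 757 [0.5493 0.0588 0.1006] [0.5762 0.0623 0.111 ] [0.6266 0.0682 0.1128]
w1 tip 18 [0.5811 0.1059 0.1048] [0.
[... 695 characters left out ...]
0.1401 0.1556]
s1 hoodfront 642 [0.52   0.1222 0.2153] [0.5954 0.1413 0.2266] [0.6603 0.1593 0.2299]
top0 fork2 75 [ 0.5512 -0.0189  0.101 ] [ 0.5777 -0.0134  0.113 ] [ 0.6281 -0.0099  0.1175]
top0 fork1 61 [0.547  0.0608 0.1047] [0.5732 0.065  0.1127] [0.6241 0.0703 0.117 ]
top0 tip 20 [0.5789 0.0964 0.1028] [0.584  0.1005 0.1079] [0.59   0.1046 0.1122]
top0 shaft 41 [0.5763 0.1098 0.101 ] [0.5826 0.118  0.1066] [0.59   0.1262 0.1113]
top0 reagent 179 [0.7284 0.0949 0.1203] [0.7397 0.1096 0.1539] [0.7582 0.1272 0.159 ]
top0 reagbody 616 [0.7114 0.0792 0.036 ] [0.7313 0.1078 0.1075] [0.7652 0.1402 0.158 ]
top0 hoodfront 937 [0.5103 0.1223 0.224 ] [0.5752 0.1414 0.2286] [0.6491 0.1592 0.2323]
```

Findings:
- The neck gap runs 111–153 mm above the TCP, so the 22 mm hood fits in it when the shaft is gripped at the pads.
- The heading is about -87°, the mouth is at about (0.583, 0.156), and the tip is at s≈60 mm.

I'll descend between the forks first.

>>> step_arm(moves=[[[0.04,3.0,0,0.021,8.76],[0.03,2.9,0,0.021,8.76],[0,0,-4,0,8.76],[0,0,-4,0,8.76],[0,0,-4,0,8.76],[0,0,-2.5,0,8.76],[0,0,-1.6,0,8.76],[0,0,0,0,8.76]]])

```text
clock: 2.6
tool_pos: [0.585, 0.0357, 0.0832]
orientation: [179.7, -0.1, -87.6]
force: [0.1, -0.8, -0.5]
opening: 0.0875
gripper_force: 0.0
```

```bash
python3 - <<'E'
from h import *
from plant import ctrl
o=ctrl.get_obs(); print(o['clock'],o['tool_pos'],o['orientation'],o['force'],o['opening'])
p,d,z=snap('wrist','w2'); snap('scene','s2')
W=cloud(d,z); H=hsv(p); h,s,v=[H[...,i] for i in range(3)]; x,y,zz=[W[...,i] for i in range(3)]
P=lambda l,m: print(l,m.sum(),*[np.round(np.percentile(W[m],q,0),4) for q in (1,50,99)]) if m.sum()>3 else None
box=(x>.5)&(x<.68)&(y>-.06)&(y<.13)
blue=(h>100)&(h<122)&(s>100)&box&(zz>.095)&(zz<.12)
P('fork2',blue&(y<.02)); P('fork1',blue&(y>.03))
P('tip',(h>3)&(h<18)&(s>110)&box)
T=o['tool_pos']; P('padL',(x<T[0]-.038)&(x>T[0]-.08)&(abs(y-T[1])<.012)&(abs(zz-T[2]-.01)<.012));P('padR',(x>T[0]+.038)&(x<T[0]+.08)&(abs(y-T[1])<.012)&(abs(zz-T[2]-.01)<.012))
cv2.imwrite('pics/v2.png',np.vstack([p[:,:],]))
E
```

```text
2.6 [0.58500765 0.03566377 0.08321925] [ 1.79727117e+02 -7.24048269e-02 -8.75569456e+01] [ 0.12130585 -0.81127232 -0.46336939] 0.0874730050055856
fork2 4016 [ 0.5526 -0.0207  0.0959] [ 0.6027 -0.0161  0.1116] [ 0.631  -0.0097  0.1132]
fork1 4039 [0.5488 0.0586 0.0953] [0.6022 0.0619 0.1076] [0.6274 0.0702 0.1128]
tip 20 [0.521  0.0011 0.0942] [0.5408 0.0127 0.1694] [0.6333 0.0417 0.1825]
padL 469 [0.5345 0.0237 0.0835] [0.5405 0.0299 0.0945] [0.5412 0.0419 0.1051]
padR 1061 [0.6278 0.0259 0.0834] [0.6318 0.0276 0.0958] [0.6441 0.0453 0.1051]
```

View pics/v2.png

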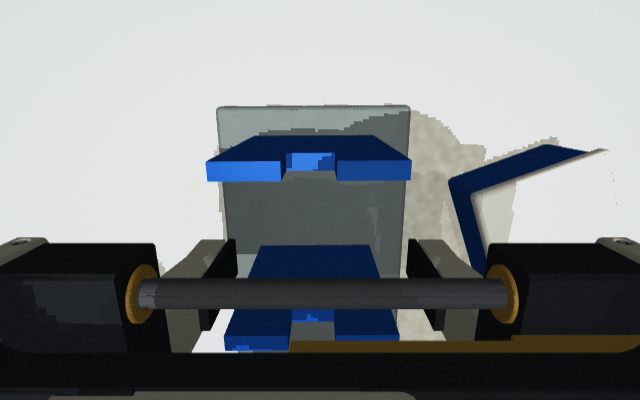

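The wrist view shows both fork tops, at (310,170) and (312,335), with the fingers on either side. The fingers sit about 4 mm too far towards -x. I'll correct that before straddling fork1.

>>> step_arm(moves=[[[0.45,0,0,0.008,8.76],[0,0,0,0,8.76]]])

```text
clock: 2.9
tool_pos: [0.593, 0.0376, 0.087]
orientation: [-179.9, 0.0, -86.9]
force: [-0.2, -0.7, -0.6]
opening: 0.088
gripper_force: 0.0
```

>>> step_arm(moves=[[[0,0,0,0,8.76],[0,0,0,0,8.76]]])

```text
clock: 3.1
tool_pos: [0.5919, 0.0376, 0.0861]
orientation: [-180.0, 0.0, -87.0]
force: [-0.2, 0.1, -0.9]
opening: 0.088
gripper_force: 0.0
```

>>> step_arm(moves=[[[-0.25,0,-0.2,0,8.76],[0,0,0,0,8.76],[0,0,0,0,8.76]]])

```text
clock: 3.4
tool_pos: [0.589, 0.0375, 0.0835]
orientation: [180.0, -0.0, -87.0]
force: [-0.0, 0.9, 0.8]
opening: 0.0875
gripper_force: 0.0
```

>>> step_arm(moves=[[[-0.06,1.1,0,0,8.76],[-0.06,1.1,0,0,8.76],[-0.06,1.1,0,0,8.76],[-0.06,1.0,0,0,8.76],[0,0,0,0,8.76],[0,0,0,0,8.76]]])

```text
clock: 4.0
tool_pos: [0.5867, 0.081, 0.0835]
orientation: [180.0, -0.0, -86.9]
force: [0.3, -0.4, 0.5]
opening: 0.0877
gripper_force: 0.0
```

```bash
cat > m.py <<'E'
from h import *
from plant import ctrl
import sys
o=ctrl.get_obs(); T=o['tool_pos']; print(o['clock'],T.round(4),o['orientation'].round(2),o['force'].round(1),o['opening'].round(4),o['gripper_force'])
p,d,z=snap('scene',sys.argv[1]); W=cloud(d,z); H=hsv(p); h,s,v=[H[...,i] for i in range(3)]; x,y,zz=[W[...,i] for i in range(3)]
P=lambda l,m: print(l,m.sum(),*[np.round(np.percentile(W[m],q,0),4) for q in (2,50,98)]) if m.sum()>3 else None
P('tip',(h>3)&(h<18)&(s>100)&(x>.54)&(x<.66)&(y>-.09)&(y<.13)&(zz>.08)&(zz<.14))
P('hood',(v<45)&(y>.115)&(y<.16)&(zz>.2)&(zz<.24)&(np.abs(x-.588)<.08))
P('reag',(x>.7)&(x<.8)&(y>.05)&(y<.2)&(zz>.02)&(zz<.165))
E
python3 m.py s3; python3 -c "
from h import *
p=load('pics/s3.npz')[0]; cv2.imwrite('pics/s3c.png',cv2.resize(p[80:280,230:450],None,fx=3,fy=3))"
```

```text
Traceback (most recent call last):
  File "m.py", line 4, in <module>
    o=ctrl.get_obs(); T=o['tool_pos']; print(o['clock'],T.round(4),o['orientation'].round(2),o['force'].round(1),o['opening'].round(4),o['gripper_force'])
                                                                                                                 ^^^^^^^^^^^^^^^^^^
AttributeError: 'float' object has no attribute 'round'
Traceback (most recent call last):
  File "h.py", line 4, in load
    z=np.load(f); return z['p'],z['d'],z
FileNotFoundError: [Errno 2] No such file or directory: 'pics/s3.npz'
```

```bash
sed -i "s/o\['opening'\].round(4)/round(o['opening'],4)/" m.py
python3 m.py s3; python3 -c "
from h import *
p=load('pics/s3.npz')[0]; cv2.imwrite('pics/s3c.png',cv2.resize(p[80:280,230:450],None,fx=3,fy=3))"
```

```text
4.0 [0.5867 0.081  0.0835] [179.99  -0.   -86.91] [ 0.3 -0.4  0.5] 0.0877 0.0
hood 558 [0.5206 0.1259 0.2133] [0.6048 0.1436 0.2267] [0.6606 0.1593 0.2299]
reag 845 [0.7362 0.0784 0.0246] [0.7669 0.1078 0.1011] [0.783  0.1399 0.1557]
```

View pics/s3c.png

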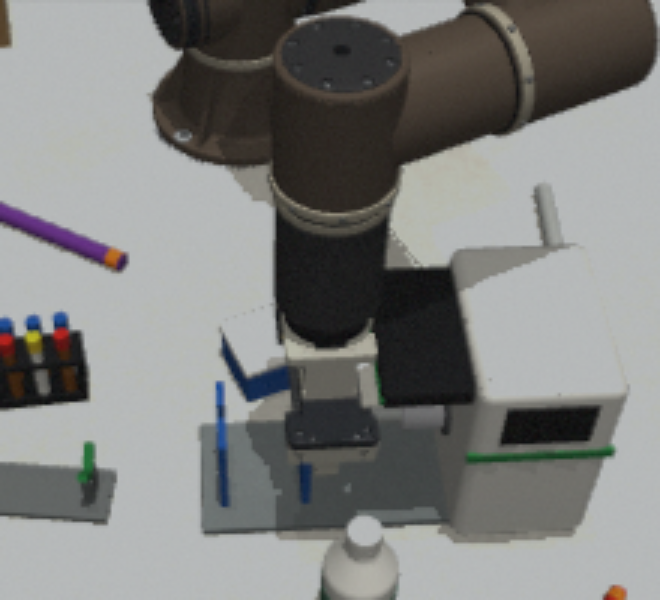

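The crop shows the gripper just in front of the hood, with a small cream leg at crop (364,385) on the hood side. I'll check its extent before going further.

```bash
python3 - <<'E'
from h import *
p,d,z=load('pics/s3.npz'); W=cloud(d,z)-[.5867,.081,.0835]
for r in range(196,218,2):
    print(r,[tuple((W[r,c]*1000).round().astype(int).tolist()) for c in range(346,356,2)], p[r,346:356:2,1])
E
```

```text
196 [(41, 18, 164), (42, 23, 166), (43, 28, 167), (43, 33, 166), (43, 38, 166)] [161 166 172 171 170]
198 [(47, 17, 164), (50, 22, 166), (49, 27, 166), (49, 32, 165), (48, 38, 164)] [168 153 149 129 128]
200 [(48, 18, 156), (48, 23, 156), (48, 28, 157), (50, 33, 159), (48, 38, 156)] [95 96 97 98 96]
202 [(50, 18, 151), (50, 23, 150), (-140, 53, -84), (-142, 59, -85), (-142, 66, -86)] [ 97 112 178 143 125]
204 [(50, 18, 142), (51, 23, 144), (-133, 52, -85), (-133, 59, -85), (-134, 65, -86)] [ 97  96 138 139 129]
206 [(48, 19, 132), (50, 24, 134), (-127, 52, -88), (-122, 58, -82), (-123, 65, -84)] [ 96  96 135 138 134]
208 [(48, 19, 124), (50, 24, 126), (-115, 51, -83), (-114, 58, -83), (-116, 64, -85)] [ 96  97 134 136 132]
210 [(49, 20, 116), (51, 25, 119), (-106, 51, -83), (-110, 58, -88), (-107, 64, -84)] [ 97 109 120 136 138]
212 [(48, 20, 106), (49, 25, 108), (28, 33, 80), (-97, 56, -81), (-99, 63, -84)] [ 73  71 101 136 140]
214 [(56, 20, 108), (55, 25, 106), (36, 33, 82), (-88, 56, -80), (-89, 62, -82)] [ 42  45  94 137 137]
216 [(62, 19, 107), (64, 24, 110), (47, 32, 88), (49, 37, 90), (0, 50, 25)] [ 43  44  44  54 105]
```

That leg is only background, so the neck is ±25 mm as measured. I'll move in to s≈63 and close.

>>> step_arm(moves=[[[-0.03,0.6,0.2,0,8.76],[-0.03,0.6,0,0,8.76],[0,0,0,0,8.76],[0,0,0,0,8.76]]])

```text
clock: 4.45
tool_pos: [0.5862, 0.0927, 0.0856]
orientation: [-180.0, 0.0, -86.9]
force: [-0.2, -0.4, -0.5]
opening: 0.0875
gripper_force: 0.0
```

>>> step_arm(moves=[[[0,0,0,0,3],[0,0,0,0,3],[0,0,0,0,2],[0,0,0,0,1.2],[0,0,0,0,1.2],[0,0,0,0,1.2],[0,0,0,0,1.2]]])

```text
clock: 5.15
tool_pos: [0.5862, 0.0925, 0.0856]
orientation: [180.0, -0.0, -87.0]
force: [0.5, 0.2, -0.5]
opening: 0.0369
gripper_force: 0.0
```

>>> step_arm(moves=[[[0,0,0,0,0.5],[0,0,0,0,0.5],[0,0,0,0,0.5],[0,0,0,0,0.5],[0,0,0,0,0.5]]])

```text
clock: 5.65
tool_pos: [0.5862, 0.0925, 0.0856]
orientation: [-180.0, 0.0, -87.0]
force: [0.2, -0.3, -0.2]
opening: 0.014
gripper_force: 30.0
```

>>> step_arm(moves=[[[0.02,-0.4,0,0,0.5],[0.02,-0.4,0,0,0.5],[0.02,-0.4,0,0,0.5],[0,0,0,0,0.5],[0,0,0,0,0.5]]])

```text
clock: 6.15
tool_pos: [0.5869, 0.0805, 0.0856]
orientation: [-180.0, 0.0, -87.0]
force: [-1.2, 4.1, -0.1]
opening: 0.0145
gripper_force: 31.8
```

```bash
python3 m.py s4
```

```text
6.15 [0.5869 0.0805 0.0856] [-1.7999e+02  2.0000e-02 -8.6990e+01] [-1.2  4.1 -0.1] 0.0145 31.782274848010275
hood 568 [0.5224 0.1257 0.2132] [0.6038 0.1433 0.2269] [0.6603 0.1592 0.2304]
reag 846 [0.7367 0.0784 0.0243] [0.7668 0.1075 0.1013] [0.783  0.14   0.1554]
```

>>> step_arm(moves=[[[0,0,0,0,2.6],[0,0,0,0,2.6],[0,0,0,0,2.6],[-0.03,0.65,0,0,2.6],[-0.03,0.6,0,0,2.6],[0,0,0,0,0.5],[0,0,0,0,0.5],[0,0,0,0,0.5],[0,0,0,0,0.5]]])

```text
clock: 7.1
tool_pos: [0.5861, 0.093, 0.0855]
orientation: [180.0, 0.0, -87.0]
force: [-0.3, 1.4, -1.1]
opening: 0.0148
gripper_force: 30.0
```

>>> step_arm(moves=[[[0.02,-0.5,0,0,0.5],[0.02,-0.5,0,0,0.5],[0.02,-0.4,0,0,0.5],[0,0,0,0,0.5],[0,0,0,0,0.5]]])

```text
clock: 7.6
tool_pos: [0.5866, 0.0805, 0.0855]
orientation: [-180.0, 0.2, -87.0]
force: [-3.3, 10.3, -0.1]
opening: 0.0149
gripper_force: 34.2
```

```bash
python3 m.py s5
```

```text
7.6 [0.5866 0.0805 0.0855] [-1.7997e+02  1.5000e-01 -8.7010e+01] [-3.3 10.3 -0.1] 0.0149 34.22170594385534
hood 565 [0.5222 0.1255 0.2146] [0.6038 0.1431 0.2268] [0.6605 0.1591 0.2302]
reag 851 [0.7367 0.0785 0.0235] [0.7674 0.1077 0.1012] [0.783  0.1403 0.1556]
```

>>> step_arm(moves=[[[0,0.05,0,0,2.6],[0,0,0,0,2.6],[0,0,0,0,2.6],[-0.03,0.6,0,0,2.6],[-0.03,0.65,0,0,2.6],[0,0,0,0,0.5],[0,0,0,0,0.5],[0,0,0,0,0.5],[0,0,0,0,0.5]]])

```text
clock: 8.55
tool_pos: [0.5862, 0.0919, 0.0855]
orientation: [180.0, 0.0, -87.0]
force: [0.2, 1.3, 0.7]
opening: 0.0149
gripper_force: 30.0
```

>>> step_arm(moves=[[[0.02,-0.4,0,0,0.5],[0.02,-0.3,0,0,0.5],[0.0,0,0,0,0.5]]])

```text
clock: 8.85
tool_pos: [0.5865, 0.0843, 0.0855]
orientation: [180.0, -0.0, -87.0]
force: [0.1, -1.4, 0.3]
opening: 0.0152
gripper_force: 30.0
```

>>> step_arm(moves=[[[0.01,-0.2,0,0,0.5],[0,0,0,0,0.5],[0,0,0,0,2.6],[0,0,0,0,2.6],[0,0,0,0,2.6],[-0.03,0.5,0,0,2.6],[-0.02,0.5,0,0,2.6],[0,0,0,0,0.5],[0,0,0,0,0.5],[0,0,0,0,0.5]]])

```text
clock: 9.85
tool_pos: [0.5863, 0.0933, 0.0856]
orientation: [-180.0, 0.0, -87.0]
force: [-0.5, 1.5, -0.7]
opening: 0.0153
gripper_force: 30.0
```

>>> step_arm(moves=[[[0,0,0,0,0.5],[0.02,-0.35,0,0,0.5],[0.02,-0.35,0,0,0.5],[0.01,-0.3,0,0,0.5],[0,0,0,0,0.5]]])

```text
clock: 10.35
tool_pos: [0.5866, 0.0822, 0.0855]
orientation: [180.0, -0.0, -87.0]
force: [-0.2, -2.0, -0.6]
opening: 0.0151
gripper_force: 30.0
```

```bash
python3 m.py s6
```

```text
10.35 [0.5866 0.0822 0.0855] [ 1.7998e+02 -2.0000e-02 -8.7000e+01] [-0.2 -2.  -0.6] 0.0151 29.985917508602142
hood 545 [0.5207 0.1263 0.2143] [0.6069 0.1441 0.2269] [0.6611 0.1595 0.2304]
reag 847 [0.7362 0.0783 0.0249] [0.7672 0.1077 0.1014] [0.7829 0.1401 0.1558]
```

>>> step_arm(moves=[[[0,0,0,0,2.6],[0,0,0,0,2.6],[0,0,0,0,2.6],[-0.03,0.55,0,0,2.6],[-0.02,0.5,0,0,2.6],[0,0,0,0,0.5],[0,0,0,0,0.5],[0,0,0,0,0.5],[0,0,0,0,0.5]]])

```text
clock: 11.3
tool_pos: [0.5862, 0.0936, 0.0855]
orientation: [-180.0, 0.0, -87.0]
force: [0.6, 2.1, 0.3]
opening: 0.0149
gripper_force: 30.0
```

>>> step_arm(moves=[[[0,0,0,0,0.5],[0.02,-0.35,0,0,0.5],[0.02,-0.35,0,0,0.5],[0.01,-0.3,0,0,0.5],[0,0,0,0,0.5]]])

```text
clock: 11.8
tool_pos: [0.5866, 0.0827, 0.0855]
orientation: [180.0, -0.0, -87.0]
force: [0.5, -0.7, -1.0]
opening: 0.0153
gripper_force: 30.0
```

```bash
cat > w.py <<'E'
from h import *
from plant import ctrl
import sys
o=ctrl.get_obs(); T=o['tool_pos']; print(o['clock'],T.round(4))
p,d,z=snap('wrist',sys.argv[1]); W=cloud(d,z); H=hsv(p); h,s,v=[H[...,i] for i in range(3)]; x,y,zz=[W[...,i] for i in range(3)]
P=lambda l,m: print(l,m.sum(),*[np.round(np.percentile(W[m],q,0),4) for q in (2,50,98)]) if m.sum()>3 else None
P('tip',(h>3)&(h<18)&(s>100)&(x>.55)&(x<.63)&(y>-.09)&(y<.13)&(zz>.085)&(zz<.12))
b=(h>100)&(h<122)&(s>100)&(x>.54)&(x<.65)&(zz>.095)&(zz<.12)
P('f1',b&(y>.03)&(y<.1)); P('f2',b&(y<.02))
P('shaft',(s<70)&(abs(x-.59)<.015)&(zz>.095)&(zz<.115)&(y>-.1)&(y<.15))
E
python3 w.py w3
```

```text
11.8 [0.5866 0.0827 0.0855]
tip 1025 [0.58   0.0395 0.101 ] [0.5877 0.0454 0.1062] [0.5954 0.0514 0.108 ]
f1 2990 [0.5496 0.059  0.0956] [0.577  0.0619 0.1084] [0.6265 0.0683 0.1129]
f2 4884 [ 0.5531 -0.0196  0.0967] [ 0.6025 -0.014   0.1117] [ 0.6305 -0.0092  0.1132]
shaft 3992 [0.5768 0.0375 0.0984] [0.5866 0.0724 0.1058] [0.5995 0.1158 0.1123]
```

View pics/w3.png

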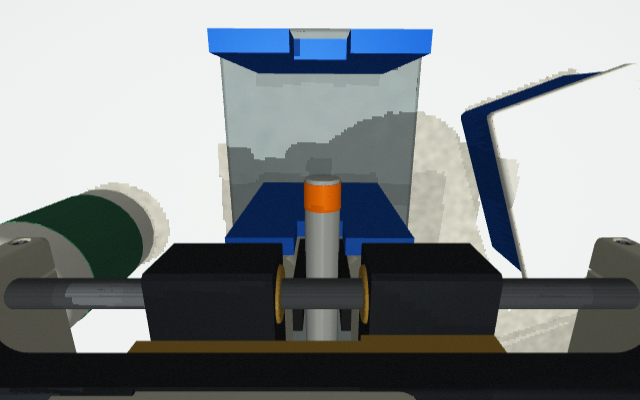

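The wrist view shows the orange end at (322,180), past fork1 by about 20 mm. I'll open fully, straddle fork1, and grip between the forks.

>>> step_arm(moves=[[[0,0,0,0,8.76],[0,0,0,0,8.76],[0,0,0,0,8.76],[0,0,0,0,8.76],[0,0,0,0,8.76],[0,0,0,0,8.76],[0,0,0,0,8.76],[0,0,0,0,8.76],[0,0,0,0,8.76],[0,0,0,0,8.76]]])

```text
clock: 12.85
tool_pos: [0.5867, 0.0835, 0.0856]
orientation: [180.0, -0.0, -87.0]
force: [0.2, 0.4, -0.1]
opening: 0.086
gripper_force: 0.0
```

>>> step_arm(moves=[[[0,0,0,0,8.76],[0.08,-1.3,0,0,8.76],[0.08,-1.3,0,0,8.76],[0.08,-1.1,0,0,8.76],[0,0,0,0,8.76],[0,0,0,0,8.76]]])

```text
clock: 13.45
tool_pos: [0.5892, 0.0457, 0.0856]
orientation: [-180.0, 0.0, -87.0]
force: [0.1, -0.7, -0.1]
opening: 0.0877
gripper_force: 0.0
```

>>> step_arm(moves=[[[0,0,0,0,0.5],[0,0,0,0,0.5],[0,0,0,0,0.5],[0,0,0,0,0.5],[0,0,0,0,0.5],[0,0,0,0,0.5],[0,0,0,0,0.5],[0,0,0,0,0.5],[0,0,0,0,0.5],[0,0,0,0,0.5]]])

```text
clock: 14.45
tool_pos: [0.5891, 0.0465, 0.0856]
orientation: [-180.0, -0.0, -87.0]
force: [0.1, -0.7, -0.1]
opening: 0.0153
gripper_force: 30.0
```

>>> step_arm(moves=[[[0,0,0,0,0.5],[0,0,0,0,0.5],[0.04,-0.7,0,0,0.5],[0.04,-0.7,0,0,0.5],[0.04,-0.7,0,0,0.5],[0.04,-0.7,0,0,0.5],[0.03,-0.7,0,0,0.5],[0.03,-0.6,0,0,0.5],[0,0,0,0,0.5]]])

```text
clock: 15.35
tool_pos: [0.5911, 0.0044, 0.0855]
orientation: [180.0, -0.0, -87.0]
force: [-0.6, -0.9, -0.4]
opening: 0.0148
gripper_force: 30.0
```

>>> step_arm(moves=[[[0,0,0,0,2.6],[0,0,0,0,2.6],[0,0,0,0,2.6],[-0.11,2.1,0,0,2.6],[-0.11,2.0,0,0,2.6],[0,0,0,0,2.6],[0,0,0,0,0.5],[0,0,0,0,0.5],[0,0,0,0,0.5],[0,0,0,0,0.5]]])

```text
clock: 16.35
tool_pos: [0.5891, 0.0462, 0.0856]
orientation: [180.0, 0.0, -87.0]
force: [-0.2, 1.2, 0.3]
opening: 0.0154
gripper_force: 30.0
```

>>> step_arm(moves=[[[0,0,0,0,0.5],[0.04,-0.7,0,0,0.5],[0.04,-0.7,0,0,0.5],[0.04,-0.7,0,0,0.5],[0.04,-0.7,0,0,0.5],[0.03,-0.7,0,0,0.5],[0.03,-0.6,0,0,0.5],[0,0,0,0,0.5]]])

```text
clock: 17.15
tool_pos: [0.5913, 0.0041, 0.0857]
orientation: [180.0, -0.1, -87.0]
force: [0.2, -2.6, 1.8]
opening: 0.0151
gripper_force: 30.0
```

```bash
python3 m.py s7;python3 w.py w4
```

```text
17.15 [0.5913 0.0041 0.0857] [ 1.7999e+02 -5.0000e-02 -8.7000e+01] [ 0.2 -2.6  1.8] 0.0151 30.000072419643402
tip 17 [ 0.5897 -0.0439  0.0979] [ 0.5993 -0.041   0.1047] [ 0.6028 -0.036   0.1086]
hood 645 [0.5203 0.1219 0.2143] [0.5959 0.1413 0.2267] [0.6603 0.1594 0.2302]
reag 844 [0.7363 0.0786 0.0245] [0.767  0.1075 0.1013] [0.783  0.1403 0.1557]
17.2 [0.5913 0.0043 0.0857]
tip 1049 [ 0.585  -0.044   0.1007] [ 0.5928 -0.0383  0.1061] [ 0.6006 -0.0323  0.108 ]
f1 4 [0.5964 0.0424 0.0986] [0.5964 0.0432 0.0992] [0.5964 0.0441 0.0999]
f2 3328 [ 0.5533 -0.0209  0.0957] [ 0.6015 -0.0178  0.11  ] [ 0.6304 -0.0115  0.1129]
shaft 4423 [ 0.578  -0.0461  0.0988] [ 0.591  -0.007   0.1056] [0.6023 0.0376 0.1117]
```

The tip is at y≈-0.046, so the tail is right at the mouth. I'll make one more pull of 30 mm while gripped near the centre, which clears the sleeve with the shaft still on both forks.

>>> step_arm(moves=[[[0,0,0,0,2.6],[0,0,0,0,2.6],[0,0,0,0,2.6],[-0.11,2.1,0,0,2.6],[-0.11,2.0,0,0,2.6],[0,0,0,0,2.6],[0,0,0,0,0.5],[0,0,0,0,0.5],[0,0,0,0,0.5],[0,0,0,0,0.5]]])

```text
clock: 18.25
tool_pos: [0.589, 0.0461, 0.0855]
orientation: [180.0, 0.0, -87.0]
force: [0.1, 1.6, -1.0]
opening: 0.0149
gripper_force: 30.0
```

>>> step_arm(moves=[[[0,0,0,0,0.5],[0.03,-0.6,0,0,0.5],[0.03,-0.6,0,0,0.5],[0.03,-0.6,0,0,0.5],[0.03,-0.6,0,0,0.5],[0.03,-0.6,0,0,0.5],[0,0,0,0,0.5],[0,0,0,0,0.5]]])

```text
clock: 19.05
tool_pos: [0.5905, 0.0161, 0.0855]
orientation: [180.0, -0.0, -87.0]
force: [0.3, -0.3, -1.8]
opening: 0.0152
gripper_force: 30.0
```

```bash
python3 m.py s8;python3 w.py w5
```

```text
19.05 [0.5905 0.0161 0.0855] [ 1.7999e+02 -1.0000e-02 -8.7000e+01] [ 0.3 -0.3 -1.8] 0.0152 29.999398291110992
tip 19 [ 0.5918 -0.0724  0.0975] [ 0.6006 -0.0668  0.1036] [ 0.6032 -0.0619  0.1071]
hood 637 [0.5208 0.1221 0.2151] [0.5953 0.1411 0.2269] [0.6606 0.1594 0.2303]
reag 846 [0.7372 0.0786 0.0252] [0.7669 0.1076 0.1015] [0.783  0.1401 0.1557]
19.1 [0.5905 0.0163 0.0855]
tip 1021 [ 0.5863 -0.0738  0.1011] [ 0.5922 -0.0679  0.1057] [ 0.602 -0.062  0.108]
f2 4179 [ 0.5531 -0.0207  0.0959] [ 0.5809 -0.017   0.1114] [ 0.6305 -0.0101  0.1129]
shaft 8237 [ 0.5782 -0.0741  0.0994] [ 0.5916 -0.0181  0.1057] [0.6015 0.0481 0.1084]
```

>>> step_arm(moves=[[[0,0,0.6,0,0.5],[0,0,1.0,0,0.5],[0,0,1.2,0,0.5],[0,0,1.2,0,0.5],[0,0,0.5,0,0.5],[0,-0.6,0.5,0,0.5],[0,-1.5,1,0,0.5],[0,-2,1,0,0.5],[0,-2,1,-0.03,0.5],[0,-2,1,-0.03,0.5]]])

```text
clock: 20.15
tool_pos: [0.5902, -0.0663, 0.1762]
orientation: [180.0, -0.0, -90.5]
force: [0.3, -0.3, -3.2]
opening: 0.0148
gripper_force: 30.0
```

>>> step_arm(moves=[[[0,-2,0.5,-0.03,0.5],[0,-1.5,0,-0.03,0.5],[0,-0.5,0,-0.015,0.5],[0,0,0,0,0.5],[0,0,0,0,0.5]]])

```text
clock: 20.65
tool_pos: [0.5903, -0.1044, 0.1801]
orientation: [180.0, 0.0, -94.7]
force: [0.6, -0.7, -2.0]
opening: 0.0152
gripper_force: 30.0
```

```bash
cat > c.py <<'E'
from h import *
from plant import ctrl
import sys
for n in ('wrist','scene','top'):
    o=ctrl.get_obs(); print(n,o['clock'],o['tool_pos'].round(4),o['orientation'].round(2),o['force'].round(1),round(o['opening'],4))
    p,d,z=snap(n,sys.argv[1]+n); W=cloud(d,z); H=hsv(p); h,s,v=[H[...,i] for i in range(3)]; x,y,zz=[W[...,i] for i in range(3)]
    P=lambda l,m: print(' ',l,m.sum(),*[np.round(np.percentile(W[m],q,0),4) for q in (1,50,99)]) if m.sum()>3 else None
    g=(h>50)&(h<90)&(s>90)&(x>.54)&(x<.68)
    for l,a,b in(('near',-.17,-.12),('far',-.28,-.23)):
        P(l+' V',g&(y>a)&(y<b)&(zz>.03)&(zz<.075)); P(l+' top',g&(y>a)&(y<b)&(zz>.064)&(zz<.072))
    P('base',(abs(zz-.01)<.005)&(x>.54)&(x<.67)&(y>-.30)&(y<-.1)&(v<150)&(s<60))
    P('orange',(h>3)&(h<18)&(s>100)&(x>.54)&(x<.67)&(y>-.4)&(y<.05)&(zz>.04)&(zz<.25))
E
python3 c.py a; cp pics/awrist.png pics/v6.png
```

```text
wrist 20.65 [ 0.5903 -0.1044  0.1801] [179.95   0.   -94.69] [ 0.6 -0.7 -2. ] 0.0152
  near V 533 [ 0.6019 -0.1531  0.0482] [ 0.6191 -0.1478  0.0572] [ 0.6345 -0.1419  0.0677]
  near top 113 [ 0.6265 -0.1535  0.064 ] [ 0.6302 -0.1489  0.0658] [ 0.6345 -0.1438  0.0683]
  far V 403 [ 0.5803 -0.2559  0.0445] [ 0.6023 -0.2523  0.0557] [ 0.6238 -0.2495  0.0666]
  far top 47 [ 0.5796 -0.2541  0.0641] [ 0.5875 -0.2507  0.0654] [ 0.6248 -0.2495  0.0675]
  base 6581 [ 0.574  -0.2622  0.0075] [ 0.6141 -0.2187  0.0098] [ 0.6387 -0.1301  0.0118]
  orange 1108 [ 0.5746 -0.1946  0.1956] [ 0.5813 -0.1885  0.2007] [ 0.5909 -0.1821  0.2034]
scene 20.7 [ 0.5904 -0.1041  0.1802] [179.96  -0.   -94.66] [ 0.8 -0.5 -2.7] 0.0151
  near V 42 [ 0.5947 -0.1508  0.0475] [ 0.6087 -0.1451  0.0589] [ 0.6361 -0.1417  0.0672]
  near top 8 [ 0.5961 -0.1505  0.0645] [ 0.6318 -0.1448  0.0659] [ 0.6367 -0.1422  0.0676]
  far V 44 [ 0.5841 -0.261   0.048 ] [ 0.6008 -0.2546  0.059 ] [ 0.6263 -0.2509  0.0676]
  far top 11 [ 0.5841 -0.2607  0.0642] [ 0.5872 -0.2546  0.0657] [ 0.6271 -0.2516  0.0678]
  base 722 [ 0.5781 -0.2737  0.0054] [ 0.614  -0.1999  0.0092] [ 0.6426 -0.1264  0.0144]
  orange 27 [ 0.5798 -0.1937  0.1884] [ 0.5893 -0.1883  0.2   ] [ 0.5931 -0.1817  0.2042]
top 20.75 [ 0.5905 -0.104   0.1803] [179.97  -0.   -94.64] [ 0.4  0.5 -2.3] 0.0152
  far V 48 [ 0.581  -0.2594  0.0459] [ 0.6023 -0.2549  0.0586] [ 0.6195 -0.2488  0.0706]
  far top 11 [ 0.5804 -0.2584  0.0643] [ 0.5857 -0.2551  0.066 ] [ 0.6198 -0.2482  0.0713]
  base 410 [ 0.569  -0.2765  0.0052] [ 0.5885 -0.2258  0.0104] [ 0.6332 -0.1304  0.0146]
  orange 24 [ 0.5756 -0.1939  0.1972] [ 0.5807 -0.188   0.2023] [ 0.5893 -0.1821  0.2071]
```

View pics/v6.png

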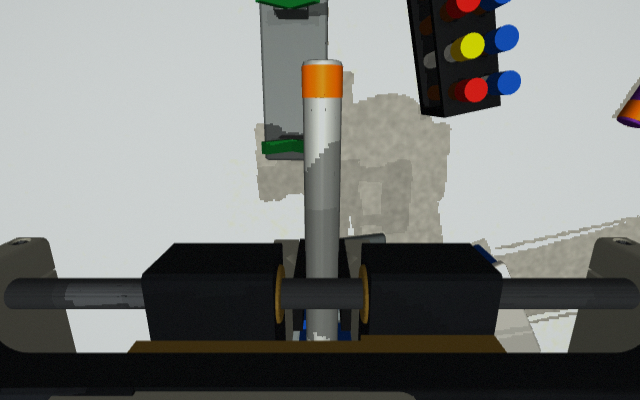

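The wrist view shows the held shaft (orange tip at (322,80)) and the cradle Vs at (285,148) and (290,3). The cradle centre is about (0.607, -0.2005) with yaw -95.5°, and the shaft centre is 8.5 mm behind the grip. Moving above the cradle and partway down.

>>> step_arm(moves=[[[0.4,-2.6,0,-0.007,0.5],[0.4,-2.6,0,-0.007,0.5],[0.4,-2.6,0,0,0.5],[0.41,-2.65,0,0,0.5],[0,0,-2,0,0.5],[0,0,-3,0,0.5],[0,0,-2.5,0,0.5],[0,0,-1.5,0,0.5],[0,0,0,0,0.5],[0,0,0,0,0.5]]])

```text
clock: 21.8
tool_pos: [0.6071, -0.2087, 0.0908]
orientation: [180.0, -0.0, -95.4]
force: [-0.8, -0.2, -1.6]
opening: 0.0149
gripper_force: 30.0
```

```bash
python3 c.py b; python3 -c "
from h import *
p=load('pics/bwrist.npz')[0];q=load('pics/bscene.npz')[0]
cv2.imwrite('pics/v7.png',np.hstack([cv2.resize(q[170:270,170:320],(400,267)),cv2.resize(p,(400,267))]))"
```

```text
wrist 21.8 [ 0.6071 -0.2087  0.0908] [ 1.7999e+02 -2.0000e-02 -9.5440e+01] [-0.8 -0.2 -1.6] 0.0149
  near V 128 [ 0.5945 -0.1531  0.0534] [ 0.6227 -0.1459  0.06  ] [ 0.6307 -0.1405  0.0673]
  near top 31 [ 0.5944 -0.1468  0.0643] [ 0.6289 -0.1438  0.0657] [ 0.6308 -0.1401  0.0675]
  far V 900 [ 0.5791 -0.2628  0.0568] [ 0.6125 -0.2566  0.0643] [ 0.6247 -0.2499  0.0681]
  far top 489 [ 0.5795 -0.263   0.0641] [ 0.6165 -0.2565  0.0658] [ 0.6247 -0.2498  0.0683]
  base 4268 [ 0.5725 -0.2767  0.0071] [ 0.5907 -0.2228  0.0097] [ 0.6358 -0.1837  0.0114]
  orange 970 [ 0.5901 -0.2989  0.1059] [ 0.5961 -0.2924  0.1112] [ 0.6067 -0.2368  0.2489]
scene 21.85 [ 0.6075 -0.2088  0.0916] [-1.7993e+02 -2.0000e-02 -9.5440e+01] [ 0.1  0.  -2. ] 0.015
  near V 39 [ 0.5989 -0.1503  0.0479] [ 0.6101 -0.1453  0.0579] [ 0.636  -0.1415  0.0676]
  near top 10 [ 0.5987 -0.1503  0.0642] [ 0.6316 -0.1462  0.066 ] [ 0.6344 -0.1418  0.0678]
  base 646 [ 0.5807 -0.2744  0.0053] [ 0.6175 -0.1928  0.0092] [ 0.6439 -0.1268  0.014 ]
  orange 25 [ 0.5959 -0.2981  0.1014] [ 0.6036 -0.2921  0.1109] [ 0.6099 -0.2863  0.1154]
top 21.9 [ 0.6077 -0.2088  0.0919] [-1.7989e+02 -1.0000e-02 -9.5460e+01] [-0.4 -0.1 -1.5] 0.0148
  base 259 [ 0.5696 -0.2781  0.0051] [ 0.5876 -0.1938  0.011 ] [ 0.6463 -0.1669  0.0147]
  orange 20 [ 0.5779 -0.2972  0.1104] [ 0.5968 -0.2914  0.1139] [ 0.6032 -0.2362  0.1723]
```

View pics/v7.png

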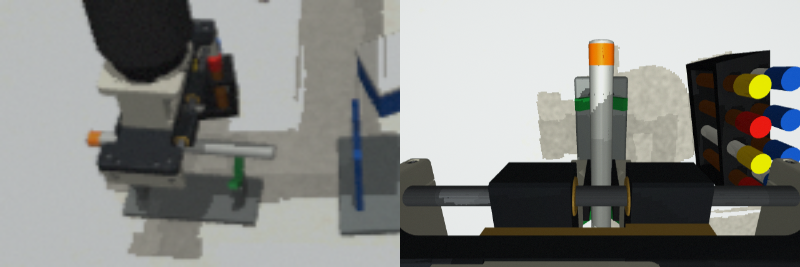

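The scene and wrist crops show the shaft over both Vs, aligned to within about 1 mm and with the rack clear. Lowering gently.

>>> step_arm(moves=[[[-0.05,0,-1.0,0,0.5],[0,0,-1.2,0,0.5],[0,0,-0.8,0,0.5],[0,0,-0.5,0,0.5],[0,0,-0.3,0,0.5],[0,0,-0.2,0,0.5],[0,0,0,0,0.5],[0,0,0,0,0.5]]])

```text
clock: 22.75
tool_pos: [0.6064, -0.2091, 0.0508]
orientation: [-180.0, -0.0, -95.5]
force: [-0.0, 0.3, -2.9]
opening: 0.0148
gripper_force: 30.0
```

>>> step_arm(moves=[[[0,0,-0.2,0,0.5],[0,0,-0.1,0,0.5],[0,0,0,0,0.5]]])

```text
clock: 23.05
tool_pos: [0.6061, -0.209, 0.0475]
orientation: [180.0, 0.0, -95.5]
force: [0.1, 0.3, -2.3]
opening: 0.0148
gripper_force: 30.0
```

>>> step_arm(moves=[[[0,0,-0.1,0,0.5],[0,0,0,0,0.5],[0,0,0,0,0.5]]])

```text
clock: 23.35
tool_pos: [0.6065, -0.2091, 0.0467]
orientation: [-180.0, -0.0, -95.5]
force: [0.8, -0.2, -1.9]
opening: 0.0153
gripper_force: 30.0
```

>>> step_arm(moves=[[[0,0,-0.1,0,0.5],[0,0,0,0,0.5],[0,0,0,0,0.5]]])

```text
clock: 23.65
tool_pos: [0.6069, -0.2091, 0.0462]
orientation: [-179.9, -0.0, -95.5]
force: [1.6, -0.3, 3.2]
opening: 0.0151
gripper_force: 30.0
```

>>> step_arm(moves=[[[0,0,-0.1,0,0.5],[0,0,0,0,0.5],[0,0,0,0,0.5]]])

```text
clock: 23.95
tool_pos: [0.6069, -0.2092, 0.0461]
orientation: [-179.9, -0.0, -95.5]
force: [-1.5, 0.6, 10.6]
opening: 0.0152
gripper_force: 30.0
```

Contact is made, with the vertical force reversing from -2 to about +10 N. Releasing now.

>>> step_arm(moves=[[[0,0,0.05,0,1.4],[0,0,0,0,2.0],[0,0,0,0,3],[0,0,0,0,4],[0,0,0,0,4.5],[0,0,0,0,4.5],[0,0,0,0,4.5],[0,0,0,0,4.5]]])

```text
clock: 24.75
tool_pos: [0.6061, -0.209, 0.045]
orientation: [180.0, 0.0, -95.5]
force: [0.9, 0.7, 0.1]
opening: 0.0448
gripper_force: 0.0
```

>>> step_arm(moves=[[[0,0,0.8,0,4.5],[0,0,1.5,0,4.5],[0,0,2,0,4.5],[0,0,3,0,4.5],[0,0,4,0,4.5],[0,0,4,0,4.5],[0,0.5,4,0,4.5],[0,3,1,0,4.5],[0,4,0,0,4.5],[0,4,0,0,4.5]]])

```text
clock: 25.75
tool_pos: [0.6061, -0.0932, 0.2496]
orientation: [-179.9, 0.0, -95.6]
force: [1.1, 0.2, -0.7]
opening: 0.0449
gripper_force: 0.0
```

```bash
python3 c.py e; python3 - <<'E'
from h import *
for n in ('escene','etop'):
    p,d,z=load(f'pics/{n}.npz'); W=cloud(d,z); H=hsv(p); x,y,zz=[W[...,i] for i in range(3)]
    m=(zz>.055)&(zz<.075)&(y>-.33)&(y<-.07)&(x>.57)&(x<.64)&~((H[...,0]>50)&(H[...,0]<90)&(H[...,1]>90))
    q=W[m]; print(n,len(q),q[:,1].min(),q[:,1].max(),np.median(q,0),np.polyfit(q[:,1],q[:,0],1))
p=load('pics/escene.npz')[0]; cv2.imwrite('pics/v8.png',cv2.resize(p[160:300,170:420],None,fx=3,fy=3))
E
```

```text
wrist 25.75 [ 0.6061 -0.0932  0.2496] [-1.7989e+02  3.0000e-02 -9.5580e+01] [ 1.1  0.2 -0.7] 0.0449
  near V 317 [ 0.5892 -0.1532  0.0561] [ 0.62   -0.1471  0.0633] [ 0.6347 -0.1407  0.0682]
  near top 140 [ 0.5893 -0.1532  0.0641] [ 0.6266 -0.147   0.0657] [ 0.6345 -0.1404  0.0682]
  far V 343 [ 0.579  -0.2597  0.0523] [ 0.6105 -0.254   0.0624] [ 0.6251 -0.2498  0.0681]
  far top 125 [ 0.5798 -0.2589  0.0641] [ 0.5891 -0.2542  0.0658] [ 0.6248 -0.2497  0.0684]
  base 4392 [ 0.5738 -0.2636  0.007 ] [ 0.598  -0.2049  0.0097] [ 0.6393 -0.1287  0.0118]
scene 25.8 [ 0.6063 -0.0884  0.2493] [-1.7989e+02  1.1000e-01 -9.5430e+01] [-1.2  2.2 -1.1] 0.0451
  near V 23 [ 0.5943 -0.1505  0.0586] [ 0.6032 -0.1454  0.0635] [ 0.6369 -0.1419  0.0708]
  near top 10 [ 0.595  -0.1506  0.0641] [ 0.6312 -0.1478  0.0649] [ 0.6369 -0.1421  0.0709]
  far V 25 [ 0.584  -0.2609  0.0563] [ 0.6144 -0.2549  0.0639] [ 0.6264 -0.2504  0.0703]
  far top 12 [ 0.5838 -0.261   0.064 ] [ 0.5898 -0.2549  0.0654] [ 0.6265 -0.2503  0.0708]
  base 662 [ 0.5818 -0.273   0.0054] [ 0.6155 -0.1994  0.0093] [ 0.6435 -0.1262  0.0144]
  orange 21 [ 0.5934 -0.2988  0.057 ] [ 0.6039 -0.2929  0.0662] [ 0.6085 -0.2874  0.0696]
top 25.85 [ 0.6062 -0.0904  0.2492] [-1.7991e+02  6.0000e-02 -9.5310e+01] [ 0.1 -0.3  0.3] 0.0449
  far V 20 [ 0.58   -0.2593  0.0598] [ 0.5878 -0.2553  0.0651] [ 0.6196 -0.2493  0.0712]
  far top 14 [ 0.58   -0.2585  0.0642] [ 0.5857 -0.2546  0.066 ] [ 0.6197 -0.2492  0.0713]
  base 385 [ 0.56   -0.278   0.0053] [ 0.5939 -0.2235  0.0108] [ 0.6563 -0.1295  0.0148]
  orange 17 [ 0.5915 -0.2976  0.0629] [ 0.5969 -0.2929  0.0689] [ 0.6041 -0.2871  0.0718]
escene 383 -0.2998308669955511 -0.10092655974971343 [ 0.6110299  -0.19887337  0.06470713] [0.08774884 0.62821855]
etop 280 -0.2996568275937165 -0.14885317182101993 [ 0.60081109 -0.24442596  0.06725061] [0.07667425 0.61959503]
```

View pics/v8.png

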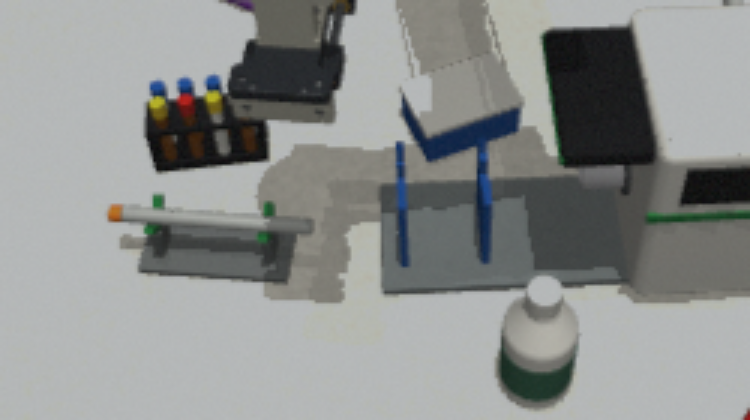

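The crop shows the shaft lying in both Vs, with the orange end at (116,213) and the tail at (310,226). It is centred to within 1 mm and the bystanders are unmoved. I'll let the arm settle and hand in.

>>> step_arm(moves=[[[0,0,0,0,4.5],[0,0,0,0,4.5],[0,0,0,0,4.5]]])

```text
clock: 26.2
tool_pos: [0.6061, -0.0949, 0.2481]
orientation: [180.0, -0.0, -95.6]
force: [-0.2, 0.2, -1.1]
opening: 0.0454
gripper_force: 0.0
```

```bash
python3 -c "
from plant import close_job
print(close_job())"
```

```text
the job is handed in; nothing more can be done
None
```

The shaft was pulled fully out of the sleeve, lifted from the forks and laid in both V-notches, centred to about 1 mm; the bystanders look undisturbed, and I handed the job in at 26 s (the fingers lightly touched fork1 during two early pulls, about 10 N at most).

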